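Lock the empty sherd scale for transport

ROBOT

A 6-joint arm with a two-finger parallel gripper is mounted at the origin on a cart in front of the work surface, level with it; the furniture and walls round the work are solid. World frame = base frame: x ahead of the robot, y to its left, z up, the work surface at z = 0. Lengths are in m, angles in rad, forces in N, time in s.
With the tool pointing down it reaches from about 0.375 to 0.9 m from the base axis. Payload 3.1 kg.
Tool frame: the origin (TCP) lies on the centre line of the jaws, within the pads' length; the fingertips stand robot.tip_reach ahead of it and the grasp point (between the pads) lies 8 mm behind it (robot.tip_reach is the distance from the TCP to the fingertips, in m); z points along the fingers, y is the line along which they close (so a half turn about z gives the same grasp; the last joint's range is limited). The gripper opens to 87 mm and grips with 3 to 60 N. Pads are 19 mm wide; open, the fingers measure 117 mm over their backs; the gripper's body (75 mm by 190 mm) begins 51 mm behind the grasp point.
Start: joints at [-1.437, 0.527, 1.433, -0, 1.181, -0.178], TCP at [0.192, -0.595, 0.234] pointing down, gripper open.
Joint ranges: [-3.08, 3.08], [-0.75, 2.2], [0.22, 2.44], [-1.43, 4.57], [0, 2.65], [-2.85, 2.85]. Speed limits (rad/s): [2.79, 2.79, 3.14, 3.14, 3.14, 3.14].

INTERFACE

Orientations are given as a unit quaternion [x, y, z, w].
In Python, from rig import robot gives the robot as it stands.
- The arm moves only by the tool jog_arm, never from a script. Its argument "motion" is one flat list of numbers, 7 for each row, row after row: the shift along the tool's x, y, z scaled (see below), then the turn, a rotation vector about the tool's x, y, z scaled (see below), then the gripper's target within -1 to 1 (shut at 1, half-way at 0, fully open at -1). In form: [x, y, z, rx, ry, rz, hand, x, y, z, rx, ry, rz, hand, ...]. A call has 1 to 12 rows; each row shifts and turns the commanded pose from where the row before left it, along the tool's axes as they then stand; what a row does not reach is not made up. The controller multiplies each number of a shift by 4 cm and each number of a turn by 4 degrees. A row lasts 1/8 s, in which the tool goes at most 62.5 mm and 10.7 degrees, less where a joint would pass 70% of its speed; a pose out of reach is approached as far as the arm can. A call with a number of a shift or a turn outside -1 to 1 is refused whole. A call with a gripper value outside its range is refused whole. The fingers move at their own pace and stop on an object; "grip_force" is the grip in N (left out, the last holds). Time passes only in rows, so rows that do not move let the fingers close. It gives the time, the measured TCP pose, the force, the opening and the grip force at its end, in the units of the state.
- robot.get_obs(): the state, without advancing time (a new reading comes with each control period).
- robot.camera(name): name is "side" or "top"; returns the picture (400x640x3 uint8, blue, green, red); there is no depth.
- robot.calibration(name): a dict with "fx", "fy", "cx", "cy" (pixels), "R" (3x3) and "t" (3): a world point X has camera coordinates R X + t. Camera axes: x right, y down, z forward; pixel columns grow to the right and rows downward; lengths in m; the calibration is good to about 2 mm. A picture is of the moment at which its call begins. calibration takes no time and is no camera call.
- robot.hand_in(): hands the job in; it is judged then, once.
The state is a dict: "time": time; "q": joint angles; "joint_velocities": joint speeds; "joint_torque": joint torques, N m; "position": TCP position; "tool_rot": TCP orientation; "ft_force": force on the tool from outside, world axes, zero at the start; "moment": the same for the moment, N m; "grip_width": finger opening in m; "grip_force": force on a finger pad.
Only numpy, scipy, OpenCV 4.12 (cv2) and the standard library are available. Lean on these libraries where they do the work, as an engineer would, in place of code of your own. Each camera call takes 0.05 s, during which the arm holds its last target. There are 200 camera calls.

TASK

The scale with nothing on its pan is about to be carried to the store: lock it by sliding its orange transport-lock knob fully home, to the stop at the red-marked end of its slot, and let go. The other scale, with a sherd lying on it, is in use: leave its knob and its sherd as they are.

Things in the scene. Friction and masses are not known exactly. Their poses are not given: they have to be found in the camera images.
- empty_scale: White bench scale, empty steel pan, 230 x 200 mm (x by y), fixed, left or right of the loaded one. Origin: underside centre, on the desk. x: away from the robot, yaw within 0.35 rad. Front deck 42 mm high (bezel under 44); pan over x -20 to 110 mm, top 50 mm high. Lock slot along y at x = -62 mm: green mark (unlocked) at its -y end, red mark (locked) at its +y end.
- empty_knob (a point): Top centre of its orange lock knob: block 24 (scale x) by 18 (scale y) by 33 mm high, top 79 mm above the desk, on a 28 x 26 x 4 mm black foot on the deck. Slides only along the scale's y, from -35 mm (green stop; starts within 25 mm of it) to +35 mm (red stop), about 2 N friction, no spring, stays where left.
- loaded_knob (a point): The same point on the like knob of the loaded scale, which is the same in every other way. Not to be moved.
- weighed_sherd: Pale pottery sherd, 106 x 105 x 20 mm, lying loose on the pan of the loaded scale. Origin: centre of its underside. Not to be moved.

How it is judged:
At the end, for the whole second after the job is handed in: The empty scale's knob is at the stop at the red end of its slot, within 6 mm (knob centre beyond y = +29 mm of the scale) (y of empty_knob in the frame of empty_scale above 0.029 m); the robot touches nothing.
It fails at once if the loaded scale's knob is shifted by more than 8 mm (distance of loaded_knob from where it was at the start of the episode above 0.008 m).
It fails at once if the sherd on the loaded scale is shifted by more than 12 mm (distance of weighed_sherd from where it was at the start of the episode above 0.012 m).
It also fails if it takes over 29 s, if anything falls off the work surface, if the arm or the gripper's body presses on something with over 40 N, if the wrist force passes 120 N, or if a joint passes its speed limit or range.

## Working session

There is one attempt and no reset: what is moved stays moved. The work goes in short steps, Python scripts to look and compute and a tool call to move; the robot and the scene stay as the last step left them, time stands still between calls to the robot, and variables do not carry over. Pictures are saved under pics/ and viewed, at most 10 in all, crops included, and the job is handed in when it is done.

Besides the shell and the picture viewer there is one more tool, called after ">>>" by a JSON object that holds its "api" and its "payload". jog_arm: Moves the arm, as the interface text tells. Shifts and turns lie within -1 to 1; 1 stands for 4 cm of shift or 4 degrees of turn. Its arguments: {"type":"object","properties":{"motion":{"type":"array","items":{"type":"number"}},"grip_force":{"type":"number"}},"required":["motion"]}

```bash
mkdir -p pics; python3 - <<'E'
from rig import robot
import cv2
for n in("top","side"):
    cv2.imwrite(f"pics/{n}0.png",robot.camera(n)); c=robot.calibration(n); print(n,c)
o=robot.get_obs(); print(o["position"],o["tool_rot"],o["grip_width"],o["time"],robot.tip_reach)
E
```

```text
top {'fx': 392.6061081062829, 'fy': 392.6061081062829, 'cx': 313.18850177584113, 'cy': 192.02576427978443, 'R': array([[ 0.00734823, -0.99984701,  0.01587319],
       [-0.9938465 , -0.00905672, -0.11039525],
       [ 0.11052212, -0.0149643 , -0.993761  ]]), 't': array([-0.04211821,  0.59291527,  0.99020832])}
side {'fx': 446.23108971799616, 'fy': 446.23108971799616, 'cx': 316.2942039575874, 'cy': 195.005996449525, 'R': array([[ 0.99860201,  0.04669033,  0.02477962],
       [ 0.04489168, -0.50163353, -0.86391466],
       [-0.02790617,  0.86381932, -0.50302826]]), 't': array([-0.56894875,  0.03580356,  1.19661093])}
[ 0.19227686 -0.59404011  0.23266648] [ 9.87795287e-01  1.55754764e-01  1.91685716e-05 -9.61134874e-04] 0.08690851848878489 0.1 0.011
```

View pics/top0.png

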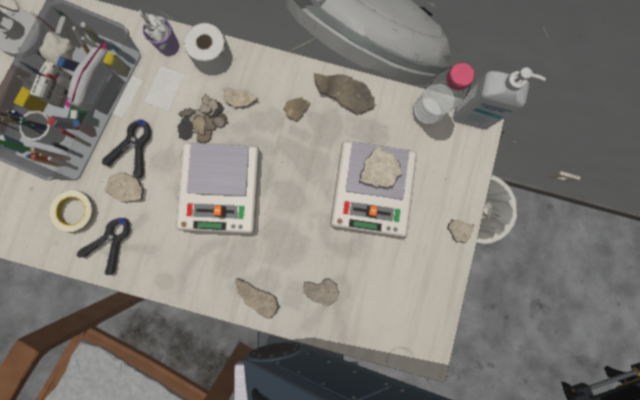

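View pics/side0.png

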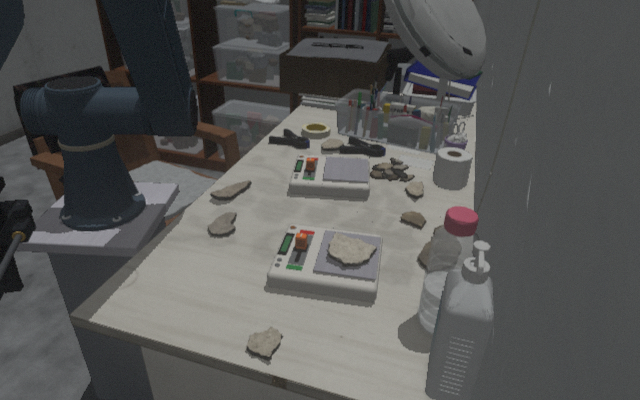

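The empty scale is the left one: top view pan about (217,168), knob (218,211), red mark (194,210) and green mark (240,211). The loaded one is at (375,188), with its knob at (373,211).

```bash
cat > h.py <<'E'
import numpy as np, cv2
from rig import robot
def ray(n,p):
    c=robot.calibration(n); R=np.array(c["R"]); d=R.T@[(p[0]-c["cx"])/c["fx"],(p[1]-c["cy"])/c["fy"],1]
    return -R.T@np.array(c["t"]),d
def plane(n,p,z):
    o,d=ray(n,p); return o+d*(z-o[2])/d[2]
def tri(p,q):
    o1,d1=ray("top",p);o2,d2=ray("side",q)
    s=np.linalg.lstsq(np.c_[d1,-d2],o2-o1,rcond=None)[0]
    a,b=o1+s[0]*d1,o2+s[1]*d2
    return (a+b)/2,np.linalg.norm(a-b)
def blobs(im,lo,hi,box,amin=4):
    x0,y0,x1,y1=box; m=cv2.inRange(cv2.cvtColor(im,cv2.COLOR_BGR2HSV),lo,hi)
    k=np.zeros_like(m);k[y0:y1,x0:x1]=m[y0:y1,x0:x1]
    n,l,s,c=cv2.connectedComponentsWithStats(k)
    return [(c[i].round(1).tolist(),s[i].tolist()) for i in range(1,n) if s[i,4]>=amin]
E
python3 - <<'E'
from h import *
im=cv2.imread("pics/top0.png");sd=cv2.imread("pics/side0.png")
B=(170,135,265,240);S=(280,145,380,205)
for nm,lo,hi in(("orange",(6,140,120),(18,255,255)),("red",(0,140,90),(4,255,255)),("green",(50,80,60),(85,255,255))):
    print(nm)
    for c,s in blobs(im,lo,hi,B):print(" top",c,s,plane("top",c,.079 if nm=="orange" else .042).round(4))
    for c,s in blobs(sd,lo,hi,S):print(" side",c,s,plane("side",c,.079 if nm=="orange" else .042).round(4))
a=cv2.resize(im[135:240,165:270],None,fx=5,fy=5,interpolation=2)
b=cv2.resize(sd[140:210,280:385],None,fx=5,fy=5,interpolation=2)
cv2.imwrite("pics/a.png",a);cv2.imwrite("pics/b.png",b)
E
```

```text
orange
 top [217.4, 210.4] [214, 206, 8, 10, 57] [0.5404 0.1994 0.079 ]
 side [307.9, 159.1] [307, 158, 3, 3, 8] [0.5341 0.193  0.079 ]
 side [312.5, 159.2] [311, 158, 4, 3, 10] [0.5476 0.1937 0.079 ]
red
 top [189.3, 209.5] [187, 204, 5, 12, 48] [0.5444 0.2796 0.042 ]
green
 top [240.7, 211.4] [239, 206, 5, 12, 51] [0.5406 0.1483 0.042 ]
 top [209.3, 225.0] [198, 223, 24, 5, 114] [0.5053 0.2272 0.042 ]
 side [298.5, 165.4] [296, 162, 6, 8, 28] [0.5042 0.2233 0.042 ]
 side [307.9, 177.8] [303, 177, 11, 3, 21] [0.5376 0.1461 0.042 ]
```

View pics/a.png

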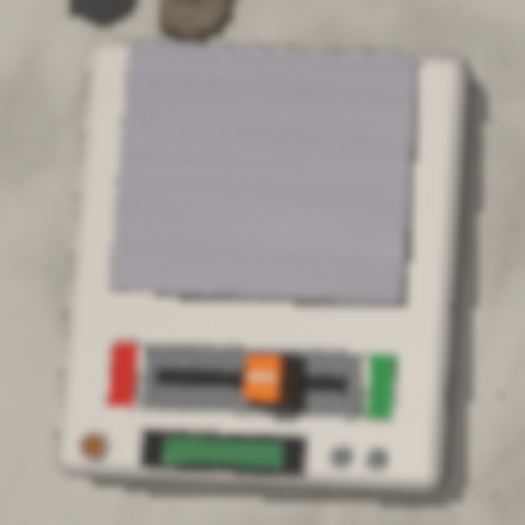

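View pics/b.png

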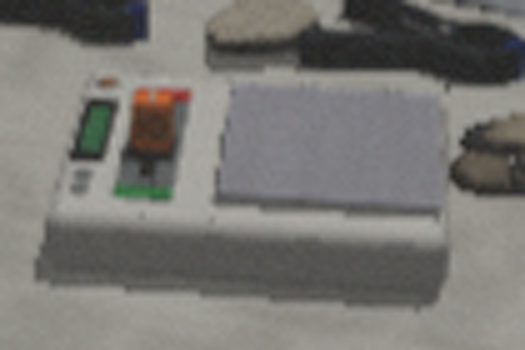

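Empty knob is about (0.540, 0.197). The marks' midpoint is (0.5425, 0.214) and the yaw about -0.03, so the green stop is near y 0.179 and the red near 0.249, as the task says. I'll push with shut fingers from the -y side, starting by turning the tool to the scale and shutting.

>>> {"api": "jog_arm", "payload": {"motion": [0,0,0,0,0,0.98,1,0,0,0,0,0,0.98,1,0,0,0,0,0,0.98,1,0,0,0,0,0,0.98,1,0,0,0,0,0,0.98,1,0,0,0,0,0,0,1], "grip_force": 10}}

```text
time: 0.85
position: [0.1923, -0.5943, 0.233]
tool_rot: [1.0, -0.014, -0.0, -0.001]
ft_force: [-0.7, 1.0, -0.4]
grip_width: 0.0346
grip_force: 0.0
```

>>> {"api": "jog_arm", "payload": {"motion": [0.9,-0.5,0,0,0,0,1,0.9,-0.8,0,0,0,0,1,0.9,-1,0,0,0,0,1,0.9,-1,0,0,0,0,1,0.9,-1,0,0,0,0,1,0.9,-1,0,0,0,0,1,0.9,-1,0,0,0,0,1,0.5,-1,0,0,0,0,1,0.5,-1,0,0,0,0,1,0,-1,0,0,0,0,1,0,-1,0,0,0,0,1,0,0,0,0,0,0,1]}}

```text
time: 2.35
position: [0.4956, -0.1884, 0.2333]
tool_rot: [1.0, -0.012, -0.001, -0.001]
ft_force: [-0.2, -0.1, -0.2]
grip_width: 0.0003
grip_force: 0.0
```

>>> {"api": "jog_arm", "payload": {"motion": [0.1,-1,0,0,0,0,1,0.1,-1,0,0,0,0,1,0.1,-1,0,0,0,0,1,0.1,-1,0,0,0,0,1,0.1,-1,0,0,0,0,1,0.1,-1,0,0,0,0,1,0.1,-1,0,0,0,0,1,0.1,-1,0,0,0,0,1,0.1,-0.6,1,0,0,0,1,0,0,1,0,0,0,1,0,0,1,0,0,0,1,0,0,0,0,0,0,1]}}

```text
time: 3.85
position: [0.5406, 0.1504, 0.1107]
tool_rot: [1.0, -0.015, -0.003, 0.0]
ft_force: [-0.4, -0.4, 0.4]
grip_width: 0.0006
grip_force: 0.0
```

```bash
python3 - <<'E'
from h import *
a=robot.camera("top");b=robot.camera("side")
cv2.imwrite("pics/c.png",np.hstack([cv2.resize(a[125:255,150:280],(400,400)),cv2.resize(b[80:210,260:390],(400,400))]))
print(robot.get_obs()["position"])
E
```

```text
[0.54344564 0.15082286 0.11403839]
```

View pics/c.png

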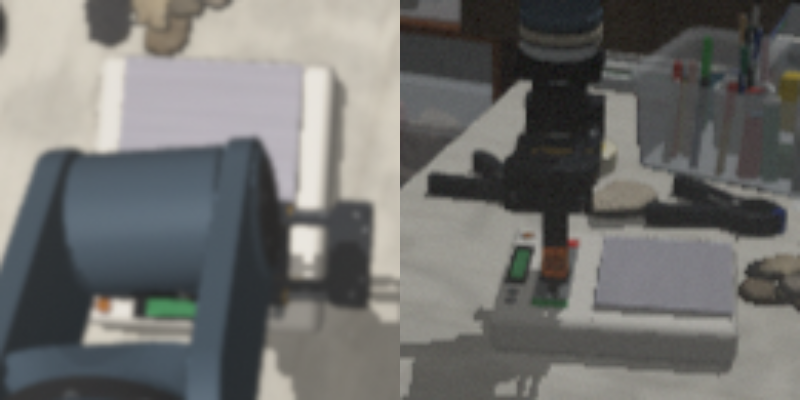

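The side view shows the shut fingers in line with the knob in x, on its green side and above it. I'll go down and push.

>>> {"api": "jog_arm", "payload": {"motion": [0,0,0.4,0,0,0,1,0,0,0.4,0,0,0,1,0,0,0.35,0,0,0,1,0,0,0,0,0,0,1]}}

```text
time: 4.45
position: [0.5412, 0.1513, 0.0661]
tool_rot: [1.0, -0.015, -0.002, 0.0]
ft_force: [-0.7, -0.4, -0.2]
grip_width: 0.0004
grip_force: 0.0
```

>>> {"api": "jog_arm", "payload": {"motion": [0,-0.2,0,0,0,0,1,0,-0.2,0,0,0,0,1,0,-0.2,0,0,0,0,1,0,-0.2,0,0,0,0,1,0,-0.2,0,0,0,0,1,0,-0.2,0,0,0,0,1,0,-0.2,0,0,0,0,1,0,-0.2,0,0,0,0,1,0,0,0,0,0,0,1]}}

```text
time: 5.58
position: [0.5441, 0.2163, 0.0675]
tool_rot: [1.0, -0.014, -0.0, -0.0]
ft_force: [0.4, -0.5, 0.6]
grip_width: 0.0008
grip_force: 0.0
```

>>> {"api": "jog_arm", "payload": {"motion": [0,-0.15,0,0,0,0,1,0,-0.15,0,0,0,0,1]}}

```text
time: 5.82
position: [0.5443, 0.2274, 0.0673]
tool_rot: [1.0, -0.015, -0.0, 0.0]
ft_force: [-0.1, -3.1, 0.4]
grip_width: 0.0005
grip_force: 1.1
```

>>> {"api": "jog_arm", "payload": {"motion": [0,-0.1,0,0,0,0,1,0,-0.1,0,0,0,0,1]}}

```text
time: 6.08
position: [0.5443, 0.2296, 0.0675]
tool_rot: [1.0, -0.012, -0.001, 0.006]
ft_force: [0.7, -29.0, 7.1]
grip_width: 0.0007
grip_force: 14.7
```

```bash
python3 - <<'E'
from h import *
a=robot.camera("top");b=robot.camera("side")
cv2.imwrite("pics/d.png",np.hstack([cv2.resize(a[125:255,150:280],(400,400)),cv2.resize(b[80:210,260:390],(400,400))]))
o=robot.get_obs();print(o["position"],o["ft_force"])
E
```

```text
[0.54430124 0.22938234 0.06744747] [  1.33398331 -22.44999747   4.26598249]
```

View pics/d.png

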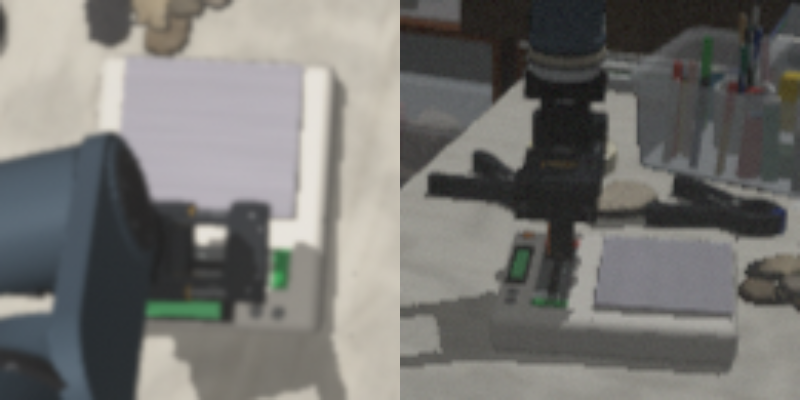

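The force rose to 22–29 N near TCP y 0.229, which puts the knob at about 0.25, the red stop. In the picture the finger stands at the red end. Next I'll back off, lift, move aside and check.

>>> {"api": "jog_arm", "payload": {"motion": [0,0.4,0,0,0,0,1,0,0.4,0,0,0,0,1,0,0,-0.8,0,0,0,1,0,0,-1,0,0,0,1,0,0,-1,0,0,0,1,0,1,-1,0,0,0,1,0,1,0,0,0,0,1,0,1,0,0,0,0,1,0,1,0,0,0,0,1,0,1,0,0,0,0,1,0,1,0,0,0,0,1,0,1,0,0,0,0,1]}}

```text
time: 7.68
position: [0.5354, -0.0774, 0.2195]
tool_rot: [1.0, -0.015, 0.0, -0.0]
ft_force: [-0.3, 0.1, 0.7]
grip_width: 0.0001
grip_force: 0.0
```

>>> {"api": "jog_arm", "payload": {"motion": [0,1,0,0,0,0,1,0,1,0,0,0,0,1,0,1,0,0,0,0,1,0,0,0,0,0,0,1]}}

```text
time: 8.18
position: [0.5323, -0.1991, 0.2194]
tool_rot: [1.0, -0.017, 0.001, 0.0]
ft_force: [0.0, 0.9, -0.6]
grip_width: 0.0006
grip_force: 0.0
```

```bash
python3 - <<'E'
from h import *
im=robot.camera("top");b=robot.camera("side")
cv2.imwrite("pics/e.png",np.hstack([cv2.resize(im[125:255,150:280],(400,400)),cv2.resize(b[80:210,260:390],(400,400))]))
B=(170,135,265,240)
for nm,lo,hi,z in(("orange",(6,140,120),(18,255,255),.079),("red",(0,140,90),(4,255,255),.042),("green",(50,80,60),(85,255,255),.042)):
    for c,s in blobs(im,lo,hi,B):print(nm,c,s,plane("top",c,z).round(4))
o=robot.get_obs();print(o["time"],o["position"],o["ft_force"])
E
```

```text
orange [198.4, 209.5] [195, 205, 8, 10, 55] [0.5422 0.2462 0.079 ]
red [189.3, 209.5] [187, 204, 5, 12, 46] [0.5444 0.2796 0.042 ]
green [240.8, 211.5] [239, 206, 5, 12, 50] [0.5404 0.148  0.042 ]
green [208.9, 225.1] [198, 223, 24, 5, 109] [0.505  0.2282 0.042 ]
8.275 [ 0.53169549 -0.19612305  0.21921353] [-0.28259248 -0.76763343  0.28719237]
```

View pics/e.png

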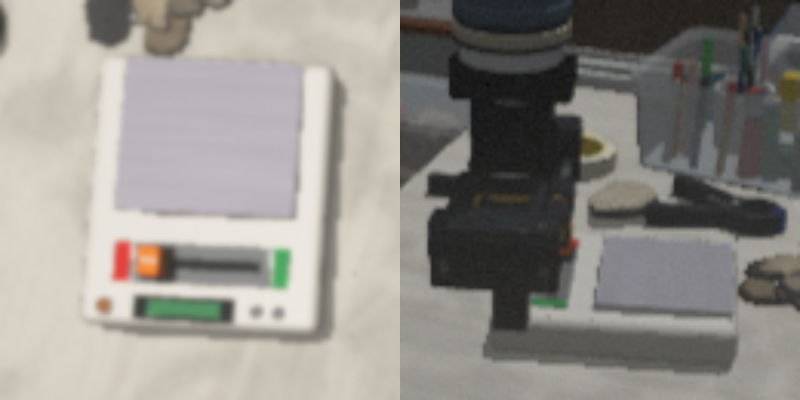

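The knob sits at the red end of the slot (crop pixel 148,262). It measures about +32 mm, and the hard force rise confirms the stop. The arm is clear.

```bash
python3 -c "
from rig import robot
print(robot.hand_in())"
```

```text
the job is handed in; nothing more can be done
None
```

The empty scale's lock knob is pushed home to the red stop (measured about +32 mm, with push force rising to 29 N at the stop); the arm is clear, I made no contact with the loaded scale, and the job is handed in, though no verdict came back.

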